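Sort out the tool board

TASK

Someone hung the sanding block on the slim peg of the sloping tool board. Move it to the free thick peg, so that the scraper lying on the bench, whose small eye fits only the slim peg, can be hung there by its eye; both must hang straight down the slope with their eyes right down the pegs, lying flat on the board. Leave the float on its own peg and the bottle, tin and tape measure on the bench where they are.

Things in the scene. Friction and masses are not known exactly. Their poses are not given: they have to be found in the camera images.
- board: Tool board: panel 330 wide (y), 240 up the slope, 35 degrees from level, low edge to the robot's right. Origin on the bench; x to the high edge, z up. Face from (x -100, z 35) to (x 97, z 173). Pegs square to it, 100 apart in y at x 56, z 144, in varying order. Lamp bar along y at x -18, 14 wide, underside at z 270, posts x 85, y +-172: no room from above; lean square to the panel.
- slim_peg: Slim wooden peg, 10 diameter, 40 tall, its top 12 a cone narrowing to 4.5. Origin: on its axis at the board's face. z along the peg, out of the face; x up the slope; y across to the left.
- thick_peg: Thick wooden peg, 22 diameter, 40 tall, its top 12 a cone narrowing to 10; empty at the start. Origin and axes as for the slim peg.
- sanding_block: Plain wooden block on cork, 46 wide (y), 34 high, x -60 to +53; at its +x end a tongue 50 wide, 8 thick, to x +107, with an eye of 30 diameter. Origin: middle of the underside; z up through the block, x towards the eye. About 0.25 kg. Starts on the slim peg, flat on the board, eye uphill. Grip it across its width.
- block_eye (a point): Centre of the sanding block's eye, on its underside: x +80 from the block's origin.
- scraper: Scraper: wooden handle 26 wide (y), 34 high, x -40 to +53; steel blade 72 wide, 6 thick, x -70 to -36; at the +x end a tongue 40 wide, 8 thick, to x +107, with an eye of 18 diameter. Origin on the underside; z up, x towards the eye. About 0.2 kg. Starts flat on the bench, right of the board. Grip the handle across its width.
- scraper_eye (a point): Centre of the scraper's eye, on its underside: x +80 from the scraper's origin.
- float: Bystander: darker wooden float with a round knob, 56 wide, 32 high, 167 long (x -60 to +107), hung by its eye (x +80) on the third peg (16 diameter, 40 tall), eye uphill. Origin on its underside, z out of the board. Leave alone.
- glue_bottle: Bystander: upright glue bottle, 60 diameter, 160 tall, on the bench to the right of the board. Origin: centre of its base, z up.
- wax_tin: Bystander: wax tin, 60 diameter, 40 high, on the bench to the right of the board. Origin: centre of its base.
- tape_measure: Bystander: tape measure standing on its edge, 62 x 36 x 56 high, on the bench just before the board's low edge. Origin: centre of its base.

How it is judged:
At the end, for the whole second after the job is handed in: Block's eye on the thick peg, scraper's eye on the slim peg, each within 12 mm of the peg's foot; both flat on the board (7 degrees), origin 68 mm or more downhill of the peg, at rest. Float, bottle, tin and tape measure within 40 mm of their starts, bottle upright (distance between block_eye and thick_peg below 0.012 m and angle between the z axis of sanding_block and the z axis of thick_peg, either way round below 0.12 rad and x of sanding_block in the frame of thick_peg below -0.068 m and linear speed of each of sanding_block, scraper below 0.02 m/s and angular speed of each of sanding_block, scraper below 0.2 rad/s and distance between scraper_eye and slim_peg below 0.012 m and angle between the z axis of scraper and the z axis of slim_peg, either way round below 0.12 rad and x of scraper in the frame of slim_peg below -0.068 m and distance of each of float, glue_bottle, wax_tin, tape_measure from where it was at the start of the episode below 0.04 m and angle between glue_bottle's own z axis and vertical below 0.4 rad); the robot touches nothing.
It fails at once if the float is moved more than 40 mm (distance of float from where it was at the start of the episode above 0.04 m).
It fails at once if the glue bottle is moved more than 40 mm (distance of glue_bottle from where it was at the start of the episode above 0.04 m).
It fails at once if the wax tin is moved more than 40 mm (distance of wax_tin from where it was at the start of the episode above 0.04 m).
It fails at once if the tape measure is moved more than 40 mm (distance of tape_measure from where it was at the start of the episode above 0.04 m).
It fails at once if the glue bottle is tipped over (angle between glue_bottle's own z axis and vertical above 0.4 rad).
It also fails if it takes over 72 s, if anything falls off the work surface, if the arm or the gripper's body presses on something with over 40 N, if the wrist force passes 120 N, or if a joint passes its speed limit or range.

ROBOT

A 6-joint arm with a two-finger parallel gripper is mounted at the origin on the work surface. World frame = base frame: x ahead of the robot, y to its left, z up, the work surface at z = 0. Lengths are in m, angles in rad, forces in N, time in s.
With the tool pointing down it reaches from about 0.15 to 0.775 m from the base axis. Payload 6.1 kg.
Tool frame: the origin (TCP) lies at the very end of the fingers, on their centre line; the grasp point (between the pads) lies 19 mm behind it (r.grasp_offset is the z of the grasp point in the tool frame, in m); z points along the fingers, y is the line along which they close (so a half turn about z gives the same grasp; the last joint's range is limited). The gripper opens to 85 mm and grips with 20 to 120 N. Pads are 22 mm wide; open, the fingers measure 114 mm over their backs; the gripper's body (76 mm by 85 mm) begins 54 mm behind the grasp point. The pads swing forward as they close: fully open they stand 13 mm farther back than shut.
Start: joints at [-1.182, 0.126, -0.04, 1.405, 0, 1.571], TCP at [0.199, -0.486, 0.231] pointing down, gripper open.
Joint ranges: [-2.72, 2.72], [-0.95, 1.95], [-1.27, 1.35], [-1.78, 2.02], [-1.46, 1.47], [-3.14, 3.14]. Speed limits (rad/s): [2.39, 2.39, 3.01, 3.14, 3.14, 3.14].

INTERFACE

Orientations are given as a rotation vector (axis times angle).
In Python, from cell import r, viewer, nets gives the robot as it stands.
- The arm moves only by the tool move_arm, never from a script. Its argument "deltas" is a list of rows, each a list of 6 numbers: the shift along the tool's x, y, z in units of 0.8 m (1.0 is 0.8 m), then the turn, a rotation vector about the tool's x, y, z in units of 360 degrees (1.0 is 360 degrees). A call has 1 to 8 rows; each row is the pose to reach, as a shift and turn from the pose commanded when the call began, along the tool's axes at that moment, turning the shorter way round; what a row does not reach only later rows make up. A row lasts 1/10 s, in which the tool goes at most 50 mm and 8.59 degrees, less where a joint would pass 70% of its speed; a pose out of reach is approached as far as the arm can. A call with a number of a shift or a turn outside -1 to 1 is refused whole. A call with a gripper value outside its range is refused whole. "gripper" is the opening, from -1 (shut) to 1 (fully open), set as the call begins (left out, the last holds). The fingers move at their own pace and stop on an object; "squeeze" is the grip in N (left out, the last holds). Time passes only in rows, so rows that repeat a pose let the fingers close. It gives the time, the measured TCP pose, the force, the opening and the grip force at its end, in the units of the state.
- r.read_state(): the state, without advancing time (a new reading comes with each control period).
- viewer.camera(name): name is "scene" or "top"; returns a dict with "color" (480x640x3 uint8, blue, green, red), "z_map" (480x640 float32, m along the optical axis (not along the pixel's ray), 0 where there is no reading), "fx", "fy", "cx", "cy" (pixels), "rvec" (rotation vector, rad) and "tvec" (3), from world to camera coordinates, as OpenCV has them. Camera axes: x right, y down, z forward; pixel columns grow to the right and rows downward; lengths in m; the calibration is good to about 2 mm. A picture is of the moment at which its call begins.
- r.hand_in(): hands the job in; it is judged then, once.
Trained networks look in the newest picture that a camera, given by its name, has taken for a name from the list of things; names that differ only in an ending like _2 or _b are one class to them, and where a whole thing is asked for, a point or a joint stands for the part that bears it (a point fixed in the world has none). Each returns a list of dicts, best first, with "p" (0 to 1); they miss things now and then, are a little off and sometimes report something else, mostly with a low value. They report only what shows in the picture. A call takes as long as a camera call.
- nets.search_frame(camera, label): "rect" ([left, top, right, bottom] in pixels, round what is visible of it).
The state is a dict: "clock": time; "q": joint angles; "dq": joint speeds; "effort": joint torques, N m; "tool_pos": TCP position; "ee_rot": TCP orientation; "contact_force": force on the tool from outside, world axes, zero at the start; "moment": the same for the moment, N m; "width": finger opening in m; "grip_force": force on a finger pad.
Only numpy, scipy, OpenCV 4.12 (cv2) and the standard library are available. Lean on these libraries where they do the work, as an engineer would, in place of code of your own. Each camera call takes 0.05 s, during which the arm holds its last target. There are 200 camera calls.

## Working session

There is one attempt and no reset: what is moved stays moved. The work goes in short steps, Python scripts to look and compute and a tool call to move; the robot and the scene stay as the last step left them, time stands still between calls to the robot, and variables do not carry over. Pictures are saved under pics/ and viewed, at most 10 in all, crops included, and the job is handed in when it is done.

Besides the shell and the picture viewer there is one more tool, called after "Emit:" by a JSON object that holds its "fn" and its "kwargs", one argument or row to a line. move_arm: Moves the arm, as the interface text tells. Shifts and turns lie within -1 to 1; 1 stands for 0.8 m of shift or 360 degrees of turn. Its arguments: {"type":"object","properties":{"deltas":{"type":"array","items":{"type":"array","items":{"type":"number","minimum":-1,"maximum":1}}},"gripper":{"type":"number"},"squeeze":{"type":"number"}},"required":["deltas"]}

```bash
ls; mkdir -p pics; cat > h.py <<'E'
import numpy as np, cv2
from scipy.spatial.transform import Rotation as R
from cell import r, viewer, nets
def cloud(c):
    z=c["z_map"]; v,u=np.mgrid[:480,:640]
    P=np.stack([(u-c["cx"])/c["fx"]*z,(v-c["cy"])/c["fy"]*z,z],-1)
    M=R.from_rotvec(np.ravel(c["rvec"])).as_matrix()
    W=(P-np.ravel(c["tvec"]))@M
    W[z<=0]=np.nan
    return W
def proj(c,p):
    return cv2.projectPoints(np.float64(p).reshape(-1,3),np.float64(c["rvec"]),np.float64(c["tvec"]),np.array([[c["fx"],0,c["cx"]],[0,c["fy"],c["cy"]],[0,0,1.]]),None)[0].reshape(-1,2)
E
python3 - <<'E'
from h import *
for n in ("scene","top"):
    c=viewer.camera(n); cv2.imwrite(f"pics/{n}0.png",c["color"]); np.savez(f"{n}0.npz",**c)
    M=R.from_rotvec(np.ravel(c["rvec"])).as_matrix(); print(n,-M.T@np.ravel(c["tvec"]))
    W=cloud(c)
    for l in ["board","slim_peg","thick_peg","sanding_block","scraper","float","glue_bottle","wax_tin","tape_measure","block_eye","scraper_eye"]:
        for d in nets.search_frame(n,l)[:2]:
            a=np.int32(d["rect"]); print(l,round(d["p"],2),a,np.round(np.nanmedian(W[a[1]:a[3]+1,a[0]:a[2]+1].reshape(-1,3),0),3))
print(r.read_state())
E
```

```text
pics
scene [1.00683516 0.4848331  0.81718594]
board 0.65 [311 186 582 469] [0.48  0.164 0.002]
thick_peg 0.74 [487 272 512 302] [0.434 0.173 0.141]
sanding_block 0.89 [331 324 436 383] [0.665 0.156 0.123]
scraper 0.87 [274 202 351 226] [ 0.48  -0.266  0.008]
scraper 0.49 [309 185 585 470] [0.479 0.164 0.002]
float 0.9 [384 300 482 343] [0.543 0.147 0.115]
glue_bottle 0.74 [250 197 286 273] [ 0.629 -0.196  0.047]
glue_bottle 0.42 [273 204 349 225] [ 0.483 -0.266  0.009]
wax_tin 0.66 [247 175 279 200] [ 0.527 -0.395  0.03 ]
tape_measure 0.8 [328 287 366 328] [0.616 0.014 0.057]
block_eye 0.83 [332 328 435 380] [0.665 0.156 0.124]
scraper_eye 0.79 [272 204 349 226] [ 0.484 -0.264  0.009]
top [ 0.35215697 -0.14619253  1.18711322]
board 0.57 [104 129 253 327] [0.573 0.176 0.071]
board 0.53 [346 211 376 246] [ 0.619 -0.207  0.095]
slim_peg 0.43 [168 186 176 192] [0.641 0.2   0.157]
thick_peg 0.66 [155 280 170 292] [0.437 0.18  0.161]
thick_peg 0.59 [161 176 240 215] [0.638 0.133 0.128]
sanding_block 0.65 [160 175 241 214] [0.64  0.133 0.128]
scraper 0.68 [344 266 412 339] [ 0.473 -0.27   0
[... 380 characters left out ...]
  0.036]
{'clock': 1.2, 'q': array([-1.18201461e+00,  1.25815642e-01, -3.95885650e-02,  1.40542384e+00,
       -3.54642940e-05,  1.57079258e+00]), 'dq': array([-5.01202332e-06,  7.25695842e-04, -1.43394317e-03, -9.12702857e-04,
       -6.13300935e-04,  2.63338987e-04]), 'effort': array([ 2.60795496e-04, -4.35720491e+01,  3.53094542e+01,  1.43433605e-03,
        1.02611793e-04, -9.02681791e-06]), 'tool_pos': array([ 0.19898987, -0.48580539,  0.23129156]), 'ee_rot': array([-3.08239743e+00, -6.06859096e-01,  6.42818916e-05]), 'contact_force': array([ 0.36432033, -0.52260166,  0.47091274]), 'moment': array([ 0.0169647 , -0.01334617,  0.00786769]), 'grip_force': 0.0, 'width': 0.08562721527797065}
```

View pics/scene0.png

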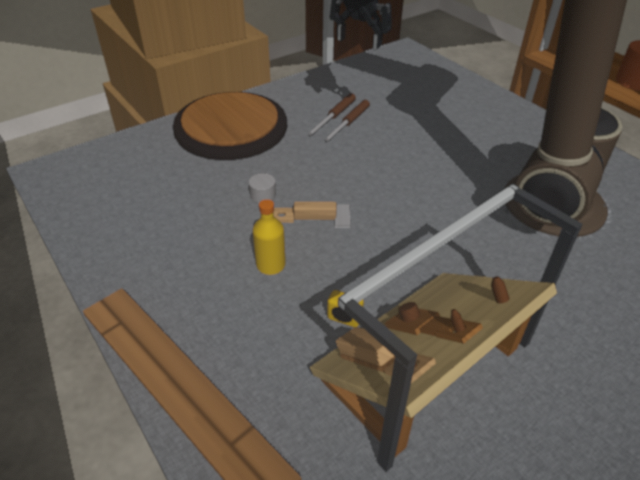

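View pics/top0.png

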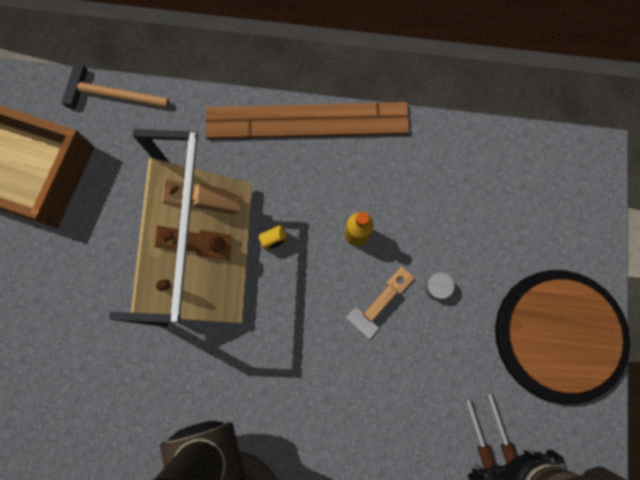

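The scene view shows the board at the lower right, with the block on the far peg, the float in the middle and the empty peg nearest the robot. In the top view the block is at (205,195), the float at (195,242) and the thick peg at (163,285). The scraper's eye is at (401,279) and its blade at (362,322). Next I'll fit precise poses.

```bash
cat > fit.py <<'E'
from h import *
def load(n): return dict(np.load(n+"0.npz"))
cs={n:load(n) for n in("scene","top")}
Ws={n:cloud(c) for n,c in cs.items()}
P=np.concatenate([W.reshape(-1,3) for W in Ws.values()]); P=P[~np.isnan(P[:,0])]
B=P[(P[:,0]>.3)&(P[:,0]<.75)&(P[:,1]>.05)&(P[:,1]<.32)&(P[:,2]>.03)&(P[:,2]<.19)]
rng=np.random.default_rng(0);best=0
for _ in range(500):
    a=B[rng.choice(len(B),3,False)]; n=np.cross(a[1]-a[0],a[2]-a[0]); n/=np.linalg.norm(n)+1e-12
    if abs(n[2])<.7 or abs(n[2])>.92: continue
    m=abs((B-a[0])@n)<.003
    if m.sum()>best: best=m.sum();I=m
for _ in range(3):
    C=B[I].mean(0); n=np.linalg.svd(B[I]-C,full_matrices=False)[2][2]; n*=np.sign(n[2]); I=abs((B-C)@n)<.004
print("normal",n,"tilt",np.degrees(np.arccos(n[2])),"N",I.sum())
ux=-n*[1,1,0]; ux/=np.linalg.norm(ux); uy=np.cross([0,0,1],ux)
s=n*0+ (ux*np.cos(np.radians(35))+np.array([0,0,np.sin(np.radians(35))]))
Q=B[I]-C; print("yaw",np.degrees(np.arctan2(ux[1],ux[0])))
rect=cv2.minAreaRect(np.float32(np.c_[B[I]@ux,B[I]@uy]*1000)); print("rect",rect)
for nm,v in(("y",uy),("s",ux)): print(nm,np.percentile(B[I]@v,[0,.5,1,50,99,99.5,100]))
# scraper
for k,W in Ws.items():
    S=W.reshape(-1,3); S=S[(S[:,0]>.38)&(S[:,0]<.57)&(S[:,1]>-.36)&(S[:,1]<-.2)]
    H=S[(S[:,2]>.028)&(S[:,2]<.04)]; A=S[(S[:,2]>.004)]
    print(k,"handle",len(H),cv2.minAreaRect(np.float32(H[:,:2]*1000)),H[:,2].mean()); print("all",cv2.minAreaRect(np.float32(A[:,:2]*1000)))
E
python3 fit.py
```

```text
normal [ 0.04566542 -0.57113668  0.81958377] tilt 34.956850667525835 N 20144
yaw 94.57137838721341
rect ((99.17845153808594, -552.3748168945312), (360.9549560546875, 200.4501495361328), 89.98381805419922)
y [-0.73287376 -0.71916762 -0.71717523 -0.52943549 -0.39162694 -0.38983287
 -0.37192385]
s [-0.00108132  0.00340602  0.00577609  0.12103792  0.19712792  0.19772444
  0.19943097]
scene handle 403 ((471.2554931640625, -271.8541259765625), (28.89295768737793, 93.0490493774414), 54.87537384033203) 0.033984056796378226
all ((473.45263671875, -280.9748840332031), (159.76568603515625, 180.6349639892578), 89.17139434814453)
top handle 461 ((472.4734191894531, -272.789306640625), (25.99608039855957, 93.02178192138672), 54.47858428955078) 0.033665009902934494
all ((475.6943664550781, -280.22540283203125), (159.3023223876953, 186.69451904296875), 89.47486114501953)
```

```bash
cat > ov.py <<'E'
from fit import *
psi=np.radians(94.57); Rb=R.from_euler("z",psi).as_matrix(); ux,uy=Rb[:,0],Rb[:,1]
O=ux*.100+uy*-.5545; th=np.radians(35)
Rp=Rb@np.array([[np.cos(th),0,-np.sin(th)],[0,1,0],[np.sin(th),0,np.cos(th)]])  # cols: upslope,y,normal
F=O+Rb@[.056,0,.144]
print("O",O,"F",F)
for k,W in Ws.items():
    q=(W.reshape(-1,3)-F)@Rp; q=q[(abs(q[:,0]+.05)<.15)&(abs(q[:,1])<.16)]*1000
    for nm,lo,hi in(("body",26,37),("tongue",6,10)):
        for y0 in(-100,0,100):
            a=q[(q[:,2]>lo)&(q[:,2]<hi)&(abs(q[:,1]-y0)<48)]
            if len(a)>15: print(k,nm,y0,len(a),[np.round(v,1) for v in cv2.minAreaRect(np.float32(a[:,:2]))],np.round(np.median(a,0),1))
    for y0 in(-100,0,100):
        a=q[(q[:,2]>26)&(q[:,2]<45)&(abs(q[:,1]-y0)<25)&(abs(q[:,0])<25)]
        print(k,"peg",y0,len(a),np.round(a.mean(0),1),np.round(a.min(0)),np.round(a.max(0)))
    print(k,"face",[round(float(np.median(q[(abs(q[:,2])<8)&(abs(q[:,1]-y)<15),2])),1) for y in(-140,-50,50,140)])
def circ(c,f,rad,col,img,cen=np.zeros(3)):
    t=np.linspace(0,2*np.pi,25); p=np.array([f(cen+np.array([rad*np.cos(a),rad*np.sin(a),0])) for a in t])
    cv2.polylines(img,[np.int32(np.round(proj(c,p)*4))],False,col,1)
b=lambda p:F+Rp@np.asarray(p)
sc=np.radians(-35.3); Rs=R.from_euler("z",sc).as_matrix(); S0=np.array([.4719,-.2723,0])-Rs@[.0065,0,0]
s=lambda p:S0+Rs@np.asarray(p)
out=[]
for n,x0,y0 in(("top",130,160),("top",330,230),("scene",310,250)):
    c=cs[n]; img=cv2.resize(c["color"],None,fx=4,fy=4,interpolation=cv2.INTER_CUBIC)
    for y,rad in((-.1,.005),(0,.008),(.1,.011)):
        circ(c,b,rad,(0,255,0),img,np.array([0,y,0])); circ(c,b,{.005:.00225,.008:.004,.011:.005}[rad],(0,0,255),img,np.array([0,y,.04]))
    cor=[F*0+O+Rb@v for v in([-.1,-.165,.035],[-.1,.165,.035],[.097,.165,.173],[.097,-.165,.173])]
    cv2.polylines(img,[np.int32(proj(c,cor)*4)],True,(255,0,0),1)
    circ(c,s,.009,(0,255,0),img,np.array([.08,0,.008]))
    for x1,x2,w,z in((-.04,.053,.013,.034),(-.07,-.036,.036,.006),(.053,.107,.02,.008)):
        cv2.polylines(img,[np.int32(proj(c,[s(v) for v in([x1,-w,z],[x2,-w,z],[x2,w,z],[x1,w,z])])*4)],True,(255,0,0),1)
    out.append(img[y0*4:y0*4+480,x0*4:x0*4+400])
if __name__=="__main__":
    cv2.imwrite("pics/ov1.png",np.hstack(out[:2])); 
    cv2.imwrite("pics/ov2.png",img[250*4:250*4+600,325*4:325*4+800])
E
python3 ov.py|tail -30
```

```text
normal [ 0.04566542 -0.57113668  0.81958377] tilt 34.956850667525835 N 20144
yaw 94.57137838721341
rect ((99.17845153808594, -552.3748168945312), (360.9549560546875, 200.4501495361328), 89.98381805419922)
y [-0.73287376 -0.71916762 -0.71717523 -0.52943549 -0.39162694 -0.38983287
 -0.37192385]
s [-0.00108132  0.00340602  0.00577609  0.12103792  0.19712792  0.19772444
  0.19943097]
scene handle 403 ((471.2554931640625, -271.8541259765625), (28.89295768737793, 93.0490493774414), 54.87537384033203) 0.033984056796378226
all ((473.45263671875, -280.9748840332031), (159.76568603515625, 180.6349639892578), 89.17139434814453)
top handle 461 ((472.4734191894531, -272.789306640625), (25.99608039855957, 93.02178192138672), 54.47858428955078) 0.033665009902934494
all ((475.6943664550781, -280.22540283203125), (159.3023223876953, 186.69451904296875), 89.47486114501953)
O [0.5447694  0.14386297 0.        ] F [0.54030748 0.19968493 0.144     ]
scene body -100 855 [array([ -95. , -102.1]), array([ 46.5, 105.5]), np.float64(86.6)] [ -97.1 -110.    35.1]
scene body 0 273 [array([-56.1,  -0.6]), array([
[... 229 characters left out ...]
t64(9.0)] [ -24.3 -107.     9. ]
scene tongue 0 753 [array([-62.4,   2.5]), array([173.1,  56.9]), np.float64(2.7)] [-27.4  -3.3   9.1]
scene tongue 100 34 [array([ 5.1, 97.4]), array([21. , 10.4]), np.float64(49.3)] [ 6.5 94.6  7.9]ov.py:15: RuntimeWarning: Mean of empty slice.
  print(k,"peg",y0,len(a),np.round(a.mean(0),1),np.round(a.min(0)),np.round(a.max(0)))
  ret = um.true_divide(
Traceback (most recent call last):
  File "ov.py", line 15, in <module>
    print(k,"peg",y0,len(a),np.round(a.mean(0),1),np.round(a.min(0)),np.round(a.max(0)))
                                                           ~~~~~^^^
ValueError: zero-size array to reduction operation minimum which has no identity
```

```bash
sed -i 's/^        print(k,"peg"/        if len(a): print(k,"peg"/' ov.py; python3 ov.py|tail -n +10
```

```text
top handle 461 ((472.4734191894531, -272.789306640625), (25.99608039855957, 93.02178192138672), 54.47858428955078) 0.033665009902934494
all ((475.6943664550781, -280.22540283203125), (159.3023223876953, 186.69451904296875), 89.47486114501953)
O [0.5447694  0.14386297 0.        ] F [0.54030748 0.19968493 0.144     ]
scene body -100 855 [array([ -95. , -102.1]), array([ 46.5, 105.5]), np.float64(86.6)] [ -97.1 -110.    35.1]
scene body 0 273 [array([-56.1,  -0.6]), array([ 30.2, 128.6]), np.float64(87.5)] [-96.1  -1.5  32.4]
scene body 100 101 [array([ 2.9, 99.3]), array([21. , 14.5]), np.float64(51.8)] [ 5.4 96.9 31.5]
scene tongue -100 410 [array([ -65.5, -104.4]), array([171.8,  49.7]), np.float64(9.0)] [ -24.3 -107.     9. ]
scene tongue 0 753 [array([-62.4,   2.5]), array([173.1,  56.9]), np.float64(2.7)] [-27.4  -3.3   9.1]
scene tongue 100 34 [array([ 5.1, 97.4]), array([21. , 10.4]), np.float64(49.3)] [ 6.5 94.6  7.9]
scene peg 0 105 [ 2.6  0.2 33.8] [-5. -7. 26.] [ 9.  9. 42.]
scene peg 100 145 [ 3.3 98.6 34.1] [-8. 90. 26.] [ 11. 112.  42.]
scene face [1.5, 1.4, 1.4, 1.4]
top body -100 873 [array([ -73. , -100.1]), array([154.5,  48. ]), np.float64(1.3)] [-92.  -98.5  34.1]
top body 0 191 [array([-57.9,  -3.2]), array([ 30.5, 129.3]), np.float64(86.3)] [-102.2    1.2   32.3]
top body 100 54 [array([  0.3, 100.2]), array([19.8, 19.7]), np.float64(25.1)] [  4.2 101.9  32. ]
top tongue -100 265 [array([ -75.5, -104.7]), array([ 81.7, 189.2]), np.float64(82.7)] [ -4.1 -93.4   8.1]
top tongue 0 645 [array([-64.7,  -8.2]), array([ 76.1, 201. ]), np.float64(84.7)] [-55.7   2.7   8.5]
top tongue 100 19 [array([-73.1, 100. ]), array([222.2,  81.2]), np.float64(6.0)] [-19.2 108.1   6.7]
top peg -100 20 [  0.9 -99.   34.1] [  -3. -104.   27.] [  4. -95.  43.]
top peg 0 46 [ 1.8  1.6 34.7] [-6. -7. 26.] [ 7.  8. 43.]
top peg 100 92 [  2.  100.8  35.4] [-10.  91.  27.] [ 10. 111.  43.]
top face [0.7, 0.7, 0.9, 0.8]
```

View pics/ov1.png

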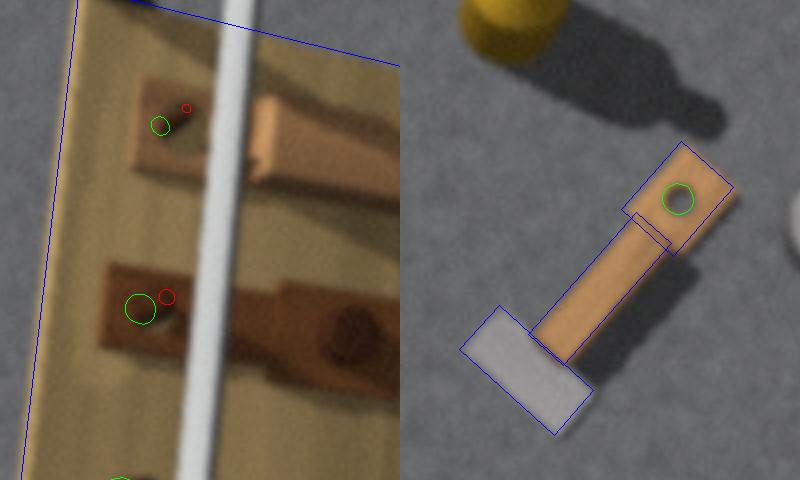

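View pics/ov2.png

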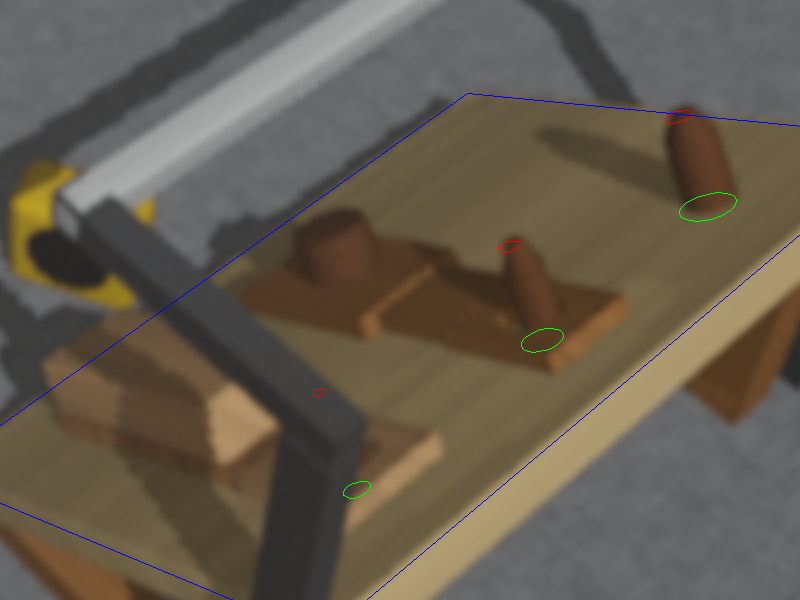

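```bash
cat > g.py <<'E'
from h import *
psi=np.radians(94.57); th=np.radians(35)
Rb=R.from_euler("z",psi).as_matrix()
Rp=Rb@np.array([[np.cos(th),0,-np.sin(th)],[0,1,0],[np.sin(th),0,np.cos(th)]])
F=np.array([0.54030748,0.19968493,0.144])+Rp@[.0012,.0005,.001]
b=lambda s,y,n:F+Rp@[s/1000,y/1000,n/1000]
Tb=np.c_[Rp[:,0],-Rp[:,1],-Rp[:,2]]      # tool rotation for block
Tf=np.c_[-Rp[:,0],Rp[:,1],-Rp[:,2]]      # half-turned
def delta(*ts):
    st=r.read_state(); p=st["tool_pos"]; R0=R.from_rotvec(st["ee_rot"])
    print("q",np.round(st["q"],2),"F",np.round(st["contact_force"],1),"w",round(st["width"],4))
    print("now peg-frame",np.round((p-F)@Rp*1000,1),"world",np.round(p,3),"t",st["clock"])
    for q,T in ts:
        T=R.from_matrix(T)
        print(np.round(R0.inv().apply(q-p)/.8,4).tolist()+np.round((R0.inv()*T).as_rotvec()/2/np.pi,4).tolist())
E
python3 -c "
from g import *
delta((np.array([.45,-.1,.34]),Tb),(b(-100,-101,80),Tb))"
```

```text
q [-1.18  0.13 -0.04  1.41 -0.    1.57] F [ 0.4 -0.5  0.5] w 0.0856
now peg-frame [-488.6  394.4  446.8] world [ 0.199 -0.486  0.231] t 1.2
[0.4731, -0.3273, -0.1359, 0.0612, 0.0838, -0.1942]
[0.7909, -0.4413, 0.097, 0.0612, 0.0838, -0.1942]
```

Emit:
{"fn": "move_arm", "kwargs": {
  "deltas": [
    [0.1, -0.07, -0.1, 0.0153, 0.021, -0.0486],
    [0.4731, -0.3273, -0.1359, 0.0612, 0.0838, -0.1942],
    [0.4731, -0.3273, -0.1359, 0.0612, 0.0838, -0.1942],
    [0.4731, -0.3273, -0.1359, 0.0612, 0.0838, -0.1942],
    [0.4731, -0.3273, -0.1359, 0.0612, 0.0838, -0.1942],
    [0.4731, -0.3273, -0.1359, 0.0612, 0.0838, -0.1942],
    [0.4731, -0.3273, -0.1359, 0.0612, 0.0838, -0.1942],
    [0.4731, -0.3273, -0.1359, 0.0612, 0.0838, -0.1942]
  ],
  "gripper": 1
}}

```text
clock: 2.0
tool_pos: [0.4086, -0.1633, 0.3265]
ee_rot: [-1.994, -1.82, -0.508]
contact_force: [1.1, -0.8, 0.2]
width: 0.0853
grip_force: 0.0
```

```bash
python3 -c "
from g import *
delta((np.array([.45,-.1,.34]),Tb),(b(-100,-101,80),Tb))"
```

```text
q [-0.66  0.21  0.16  1.87  0.42  0.93] F [ 1.1 -0.8  0.2] w 0.0853
now peg-frame [-184.3  159.7  350. ] world [ 0.409 -0.163  0.327] t 2.0
[0.0808, 0.0446, 0.0265, 0.008, 0.0109, -0.0249]
[0.1768, 0.2866, 0.3433, 0.008, 0.0109, -0.0249]
```

Emit:
{"fn": "move_arm", "kwargs": {
  "deltas": [
    [0.08, 0.09, 0.05, 0.008, 0.0109, -0.0249],
    [0.1768, 0.2866, 0.25, 0.008, 0.0109, -0.0249],
    [0.1768, 0.2866, 0.25, 0.008, 0.0109, -0.0249],
    [0.1768, 0.2866, 0.25, 0.008, 0.0109, -0.0249],
    [0.1768, 0.2866, 0.25, 0.008, 0.0109, -0.0249],
    [0.1768, 0.2866, 0.3433, 0.008, 0.0109, -0.0249],
    [0.1768, 0.2866, 0.3433, 0.008, 0.0109, -0.0249],
    [0.1768, 0.2866, 0.3433, 0.008, 0.0109, -0.0249]
  ]
}}

```text
clock: 2.8
tool_pos: [0.6514, 0.0794, 0.1505]
ee_rot: [-1.794, -1.933, -0.561]
contact_force: [0.0, 0.9, 0.0]
width: 0.0856
grip_force: 0.0
```

```bash
python3 -c "
from g import *
delta((b(-100,-101,80),Tb),(b(-100,-101,6),Tb))"
```

```text
q [-0.13  0.47  0.12  1.37  0.59  1.32] F [0.  0.9 0. ] w 0.0856
now peg-frame [-102.9 -101.7   78.2] world [0.651 0.079 0.15 ] t 2.8
[0.0036, -0.0009, -0.0023, 0.0001, 0.0003, -0.0008]
[0.0038, -0.0009, 0.0902, 0.0001, 0.0003, -0.0008]
```

Emit:
{"fn": "move_arm", "kwargs": {
  "deltas": [
    [0, 0, 0.03, 0, 0, 0],
    [0, 0, 0.06, 0, 0, 0],
    [0, 0, 0.08, 0, 0, 0],
    [0, 0, 0.09, 0, 0, 0],
    [0, 0, 0.09, 0, 0, 0],
    [0, 0, 0.09, 0, 0, 0]
  ]
}}

```text
clock: 3.4
tool_pos: [0.6478, 0.1186, 0.0937]
ee_rot: [-1.795, -1.933, -0.563]
contact_force: [0.3, -0.2, 0.5]
width: 0.0853
grip_force: 0.0
```

```bash
python3 -c "
from g import *
delta()"
```

```text
q [-0.08  0.47 -0.    1.2   0.6   1.39] F [ 0.3 -0.2  0.5] w 0.0853
now peg-frame [-103.3 -101.2    9.1] world [0.648 0.119 0.094] t 3.4
```

Emit:
{"fn": "move_arm", "kwargs": {
  "deltas": [
    [0, 0, 0, 0, 0, 0],
    [0, 0, 0, 0, 0, 0],
    [0, 0, 0, 0, 0, 0],
    [0, 0, 0, 0, 0, 0],
    [0, 0, 0, 0, 0, 0],
    [0, 0, 0, 0, 0, 0],
    [0, 0, 0, 0, 0, 0],
    [0, 0, 0, 0, 0, 0]
  ],
  "gripper": -1,
  "squeeze": 60
}}

```text
clock: 4.2
tool_pos: [0.6481, 0.1182, 0.0941]
ee_rot: [-1.796, -1.934, -0.564]
contact_force: [0.7, -5.7, 5.3]
width: 0.045
grip_force: 62.5
```

```bash
python3 -c "
from g import *
delta()"
```

```text
q [-0.08  0.47 -0.    1.2   0.6   1.39] F [ 0.7 -5.7  5.3] w 0.045
now peg-frame [-103.4 -101.4    9.6] world [0.648 0.118 0.094] t 4.2
```

Emit:
{"fn": "move_arm", "kwargs": {
  "deltas": [
    [0, 0, -0.01, 0, 0, 0],
    [0, 0, -0.03, 0, 0, 0],
    [0, 0, -0.05, 0, 0, 0],
    [0, 0, -0.07, 0, 0, 0],
    [0, 0, -0.08, 0, 0, 0],
    [0, 0, -0.08, 0, 0, 0],
    [0, 0, -0.08, 0, 0, 0]
  ]
}}

```text
clock: 4.9
tool_pos: [0.6501, 0.0824, 0.1449]
ee_rot: [-1.795, -1.932, -0.561]
contact_force: [-0.1, -0.4, -3.3]
width: 0.0451
grip_force: 62.3
```

```bash
cat > look.py <<'E'
from g import *
import sys
def rel(y0,tag,T):
    st=r.read_state(); p=st["tool_pos"]
    for n in("scene","top"):
        c=viewer.camera(n); np.savez(tag+n+".npz",**c)
        q=(cloud(c).reshape(-1,3)-F)@Rp*1000; t=(p-F)@Rp*1000
        # tongue region: above tool in slope
        a=q[(abs(q[:,1]-y0)<40)&(q[:,0]>-60)&(q[:,0]<30)&(q[:,2]>46)&(q[:,2]<140)]
        print(n,len(a),"tool",np.round(t,1))
        if len(a)>10: print(" med n",np.percentile(a[:,2],[5,50,95]).round(1),"s max",np.percentile(a[:,0],[1,50,99]).round(1),"y",np.percentile(a[:,1],[1,50,99]).round(1)); print(cv2.minAreaRect(np.float32(a[:,:2])))
        cv2.imwrite(f"pics/{tag}{n}.png",c["color"])
rel(float(sys.argv[1]),sys.argv[2],Tb)
E
python3 look.py -100 lift; python3 -c "
from g import *
delta()"
```

```text
scene 885 tool [-103.7 -100.6   71.8]
 med n [63.3 69.9 95.9] s max [-58.9 -29.3  15.9] y [-123.1  -89.4  -73.9]
((-21.763626098632812, -98.97071838378906), (76.27141571044922, 51.40800094604492), 0.17070938646793365)
top 751 tool [-103.7 -100.6   71.8]
 med n [64.7 69.6 95.8] s max [-59.  -35.5  15.4] y [-125.4  -99.1  -76.3]
((-21.985597610473633, -100.91837310791016), (51.868431091308594, 75.84574890136719), 89.78882598876953)
q [-0.13  0.47  0.11  1.36  0.59  1.32] F [ 0.5  0.6 -2.1] w 0.045
now peg-frame [-103.5 -100.3   71.4] world [0.65  0.083 0.145] t 5.0
```

Emit:
{"fn": "move_arm", "kwargs": {
  "deltas": [
    [0.0138, -0.04, -0.01, 0, 0, 0],
    [0.0138, -0.09, -0.01, 0, 0, 0],
    [0.0138, -0.14, -0.01, 0, 0, 0],
    [0.0138, -0.19, -0.01, 0, 0, 0],
    [0.0138, -0.23, -0.01, 0, 0, 0],
    [0.0138, -0.2501, -0.01, 0, 0, 0],
    [0.0138, -0.2501, -0.01, 0, 0, 0],
    [0.0138, -0.2501, -0.01, 0, 0, 0]
  ]
}}

```text
clock: 5.8
tool_pos: [0.4507, 0.072, 0.1589]
ee_rot: [-1.794, -1.934, -0.563]
contact_force: [0.8, -0.5, -2.8]
width: 0.0447
grip_force: 62.5
```

```bash
python3 look.py 100 thick; python3 -c "
from g import *
delta((b(-92.5,99.7,70),Tb))"
```

```text
scene 1435 tool [-91.   99.   80.1]
 med n [ 71.5  78.5 104.4] s max [-59.  -31.5  28.4] y [ 75.1  92.2 124.4]
((-15.351861953735352, 100.73548126220703), (53.94306564331055, 89.24278259277344), 89.98072814941406)
top 920 tool [-91.   99.   80.1]
 med n [ 74.1  79.1 105.2] s max [-59.3 -31.7  27.6] y [ 73.9  98.8 122.6]
((-15.783924102783203, 97.9381332397461), (88.31209564208984, 50.21713638305664), 0.3129804730415344)
q [-0.21  0.12 -0.33  1.31  0.58  1.23] F [ 0.3 -0.3 -2. ] w 0.0452
now peg-frame [-91.2  98.4  80.1] world [0.451 0.072 0.159] t 5.9
[-0.0016, -0.0017, 0.0126, 0.0002, 0.0002, -0.0007]
```

Emit:
{"fn": "move_arm", "kwargs": {
  "deltas": [
    [-0.0015, -0.0013, 0.01, 0, 0, 0],
    [-0.0015, -0.0013, 0.02, 0, 0, 0],
    [-0.0015, -0.0013, 0.03, 0, 0, 0],
    [-0.0015, -0.0013, 0.04, 0, 0, 0],
    [-0.0015, -0.0013, 0.05, 0, 0, 0],
    [-0.0015, -0.0013, 0.06, 0, 0, 0],
    [-0.0015, -0.0013, 0.06, 0, 0, 0]
  ]
}}

```text
clock: 6.6
tool_pos: [0.4466, 0.0988, 0.1179]
ee_rot: [-1.793, -1.932, -0.56]
contact_force: [0.3, 0.2, -1.5]
width: 0.045
grip_force: 62.5
```

```bash
python3 -c "
from g import *
delta((b(-92.5,99.7,70),Tb))"
```

```text
q [-0.15  0.12 -0.43  1.19  0.59  1.3 ] F [ 0.3  0.2 -1.5] w 0.045
now peg-frame [-92.4 100.9  31. ] world [0.447 0.099 0.118] t 6.6
[-0.0001, 0.0015, -0.0488, -0.0001, 0.0002, -0.0009]
```

Emit:
{"fn": "move_arm", "kwargs": {
  "deltas": [
    [0, 0.0005, 0.008, 0, 0, 0],
    [0, 0.0005, 0.016, 0, 0, 0],
    [0, 0.0005, 0.022, 0, 0, 0],
    [0, 0.0005, 0.025, 0, 0, 0],
    [0, 0.0005, 0.026, 0, 0, 0],
    [0, 0.0005, 0.026, 0, 0, 0]
  ]
}}

```text
clock: 7.2
tool_pos: [0.4468, 0.1101, 0.1018]
ee_rot: [-1.794, -1.933, -0.562]
contact_force: [-0.1, -0.3, -2.8]
width: 0.0451
grip_force: 62.5
```

```bash
python3 -c "
from g import *
delta((b(-92.5,99.7,70),Tb))"
```

```text
q [-0.13  0.12 -0.46  1.13  0.59  1.33] F [-0.1 -0.3 -2.8] w 0.0451
now peg-frame [-92.4  99.8  11.4] world [0.447 0.11  0.102] t 7.2
[-0.0002, 0.0002, -0.0733, 0.0001, 0.0002, -0.0008]
```

Seated to within about 1.5 mm; release, back off, and look.

Emit:
{"fn": "move_arm", "kwargs": {
  "deltas": [
    [0, 0, 0.001, 0, 0, 0],
    [0, 0, 0.001, 0, 0, 0],
    [0, 0, 0.001, 0, 0, 0],
    [0, 0, 0.001, 0, 0, 0],
    [0, 0, 0.001, 0, 0, 0],
    [0, 0, 0.001, 0, 0, 0]
  ],
  "gripper": 0.7
}}

```text
clock: 7.8
tool_pos: [0.4469, 0.1105, 0.1012]
ee_rot: [-1.794, -1.933, -0.562]
contact_force: [-0.0, -0.7, 0.2]
width: 0.0729
grip_force: 0.0
```

Emit:
{"fn": "move_arm", "kwargs": {
  "deltas": [
    [0, 0, -0.02, 0, 0, 0],
    [0, 0, -0.05, 0, 0, 0],
    [0, 0, -0.1, 0, 0, 0],
    [0, 0, -0.15, 0, 0, 0],
    [-0.03, 0, -0.2, 0, 0, 0],
    [-0.08, 0, -0.25, 0, 0, 0],
    [-0.12, 0, -0.28, 0, 0, 0],
    [-0.12, 0, -0.28, 0, 0, 0]
  ]
}}

```text
clock: 8.6
tool_pos: [0.4636, -0.1004, 0.2291]
ee_rot: [-1.8, -1.929, -0.563]
contact_force: [0.8, 0.3, -1.1]
width: 0.0724
grip_force: 0.0
```

```bash
cat > chk.py <<'E'
from g import *
import sys
y0=float(sys.argv[1])
for n in("scene","top"):
    c=viewer.camera(n); cv2.imwrite(f"pics/chk{sys.argv[2]}{n}.png",c["color"])
    q=(cloud(c).reshape(-1,3)-F)@Rp*1000
    a=q[(abs(q[:,1]-y0)<40)&(q[:,0]>-170)&(q[:,0]<50)]
    t=a[(a[:,2]>5.5)&(a[:,2]<13)&(a[:,0]>-45)]; h=a[(a[:,2]>28)&(a[:,2]<45)&(a[:,0]<-30)]
    for m,k in(("tongue",t),("body",h)):
        if len(k)>5: print(n,m,len(k),"s",np.percentile(k[:,0],[1,99]).round(1),"y",np.percentile(k[:,1],[1,50,99]).round(1),"n",np.median(k[:,2]).round(1))
E
python3 chk.py 100 1;python3 -c "
from g import *
delta((np.array([.48,-.25,.2]),Tb))"
```

```text
scene tongue 566 s [-44.2  22.2] y [ 75.5  95.  126.5] n 8.5
scene body 829 s [-141.4  -40.4] y [ 76.5  94.7 121.5] n 34.2
top tongue 354 s [-25.1  21.6] y [ 74.8 101.2 124.5] n 8.2
top body 1021 s [-143.1  -41. ] y [ 75.9  98.6 120.7] n 33.4
q [-0.51  0.27 -0.    1.67  0.5   0.9 ] F [-0.3  0.9  0.1] w 0.0727
now peg-frame [-189.3  100.3  234.9] world [ 0.463 -0.097  0.229] t 8.7
[-0.1788, 0.0076, -0.0802, 0.0003, 0.0001, -0.0012]
```

The block now hangs square on the thick peg, with its eye about 5 mm downhill of centre and its tongue flat. Next is the scraper.

```bash
cat >> g.py <<'E'
def Ts_(az=-35.3):
    x=-np.array([np.cos(np.radians(az)),np.sin(np.radians(az)),0]); z=np.array([0,0,-1.]); return np.c_[x,np.cross(z,x),z]
G=np.array([.4625,-.2656,0])
E
python3 -c "
from g import *
delta((G+[0,0,.12],Ts_()))"
```

```text
q [-0.51  0.27 -0.    1.67  0.5   0.9 ] F [-0.3  0.9  0.1] w 0.0727
now peg-frame [-189.3  100.3  234.9] world [ 0.463 -0.097  0.229] t 8.7
[-0.2508, -0.0153, -0.0085, 0.0424, -0.0909, -0.1361]
```

Emit:
{"fn": "move_arm", "kwargs": {
  "deltas": [
    [-0.06, 0, -0.04, 0.0106, -0.0227, -0.034],
    [-0.12, 0, -0.04, 0.0212, -0.0454, -0.068],
    [-0.2508, -0.0153, -0.0085, 0.0424, -0.0909, -0.1361],
    [-0.2508, -0.0153, -0.0085, 0.0424, -0.0909, -0.1361],
    [-0.2508, -0.0153, -0.0085, 0.0424, -0.0909, -0.1361],
    [-0.2508, -0.0153, -0.0085, 0.0424, -0.0909, -0.1361],
    [-0.2508, -0.0153, -0.0085, 0.0424, -0.0909, -0.1361],
    [-0.2508, -0.0153, -0.0085, 0.0424, -0.0909, -0.1361]
  ],
  "gripper": 0.7
}}

```text
clock: 9.5
tool_pos: [0.4621, -0.2618, 0.1213]
ee_rot: [0.941, 2.994, -0.002]
contact_force: [-0.7, -0.1, 1.2]
width: 0.0725
grip_force: 0.0
```

```bash
python3 -c "
from g import *
delta((G+[0,0,.12],Ts_()),(G+[0,0,.014],Ts_()))"
```

```text
q [-0.52  0.16 -0.25  1.17 -0.    0.09] F [-0.7 -0.1  1.2] w 0.0725
now peg-frame [-385.9  114.2  240.7] world [ 0.462 -0.262  0.121] t 9.5
[-0.0031, -0.0036, 0.0017, 0.0, 0.0005, 0.0011]
[-0.0027, -0.0036, 0.1342, 0.0, 0.0005, 0.0011]
```

Emit:
{"fn": "move_arm", "kwargs": {
  "deltas": [
    [-0.002, -0.002, 0.03, 0, 0, 0],
    [-0.002, -0.002, 0.07, 0, 0, 0],
    [-0.002, -0.002, 0.1, 0, 0, 0],
    [-0.002, -0.002, 0.12, 0, 0, 0],
    [-0.002, -0.002, 0.132, 0, 0, 0.001],
    [-0.002, -0.002, 0.132, 0, 0, 0.001],
    [-0.002, -0.002, 0.132, 0, 0, 0.001]
  ]
}}

```text
clock: 10.2
tool_pos: [0.4636, -0.2669, 0.0156]
ee_rot: [0.958, 2.991, -0.001]
contact_force: [0.7, 0.2, 0.1]
width: 0.0724
grip_force: 0.0
```

```bash
python3 -c "
from g import *
delta((G+[0,0,.014],Ts_()))"
```

```text
q [-0.52  0.23 -0.4   0.94 -0.    0.1 ] F [0.7 0.2 0.1] w 0.0724
now peg-frame [-450.9  113.1  157.1] world [ 0.464 -0.267  0.016] t 10.2
[0.0021, 0.0005, 0.002, 0.0, 0.0002, -0.0006]
```

Close and lift, then bring it over to the lean.

Emit:
{"fn": "move_arm", "kwargs": {
  "deltas": [
    [0, 0, 0, 0, 0, 0],
    [0, 0, 0, 0, 0, 0],
    [0, 0, 0, 0, 0, 0],
    [0, 0, 0, 0, 0, 0],
    [0, 0, 0, 0, 0, 0],
    [0, 0, 0, 0, 0, 0],
    [0, 0, 0, 0, 0, 0],
    [0, 0, 0, 0, 0, 0]
  ],
  "gripper": -1,
  "squeeze": 70
}}

```text
clock: 11.0
tool_pos: [0.4636, -0.2673, 0.016]
ee_rot: [0.957, 2.99, -0.002]
contact_force: [-0.3, 0.2, 4.9]
width: 0.0247
grip_force: 70.5
```

Emit:
{"fn": "move_arm", "kwargs": {
  "deltas": [
    [0, 0, -0.02, 0, 0, 0],
    [0, 0, -0.06, 0, 0, 0],
    [0, 0, -0.12, 0, 0, 0],
    [0, 0, -0.18, 0, 0, 0],
    [0, 0, -0.24, 0, 0, 0],
    [0, 0, -0.3, 0, 0, 0],
    [0, 0, -0.33, 0, 0, 0],
    [0, 0, -0.33, 0, 0, 0]
  ]
}}

```text
clock: 11.8
tool_pos: [0.4642, -0.2674, 0.2831]
ee_rot: [0.956, 2.985, -0.003]
contact_force: [-0.2, 0.0, -2.0]
width: 0.0247
grip_force: 69.6
```

```bash
python3 -c "
from g import *
delta((b(-185,-60,200),Tf),(b(-92,-100,85),Tf))"
```

```text
q [-0.52  0.15  0.1   1.51 -0.    0.1 ] F [-0.2  0.  -2. ] w 0.0247
now peg-frame [-297.9  112.6  376.5] world [ 0.464 -0.267  0.283] t 11.8
[-0.0084, 0.3242, 0.1, -0.1109, -0.0503, -0.3472]
[0.0681, 0.4923, 0.1505, -0.1109, -0.0503, -0.3472]
```

```bash
python3 -c "
from g import *
delta((b(-185,-60,280),Tf))"
```

```text
q [-0.52  0.15  0.1   1.51 -0.    0.1 ] F [-0.2  0.  -2. ] w 0.0247
now peg-frame [-297.9  112.6  376.5] world [ 0.464 -0.267  0.283] t 11.8
[-0.046, 0.2803, 0.0183, -0.1109, -0.0503, -0.3472]
```

Emit:
{"fn": "move_arm", "kwargs": {
  "deltas": [
    [-0.003, 0.02, 0.0, -0.0069, -0.0031, -0.0217],
    [-0.006, 0.05, 0.0, -0.0139, -0.0063, -0.0434],
    [-0.01, 0.08, 0.0, -0.0208, -0.0094, -0.0651],
    [-0.015, 0.11, 0.0, -0.0277, -0.0126, -0.0868],
    [-0.02, 0.14, 0.0, -0.0347, -0.0157, -0.1085],
    [-0.025, 0.17, 0.0, -0.0416, -0.0189, -0.1302],
    [-0.03, 0.2, 0.0, -0.0485, -0.022, -0.1519],
    [-0.03, 0.2, 0.0, -0.0555, -0.0252, -0.1736]
  ]
}}

```text
clock: 12.6
tool_pos: [0.5762, -0.1484, 0.2768]
ee_rot: [-0.699, 2.785, 0.395]
contact_force: [-0.6, -0.3, -0.4]
width: 0.0246
grip_force: 69.5
```

```bash
python3 -c "
from g import *
delta((b(-185,-60,280),Tf))"
```

```text
q [-0.43  0.23  0.14  1.46  0.36 -0.92] F [-0.6 -0.3 -0.4] w 0.0246
now peg-frame [-211.6   -8.6  308.4] world [ 0.576 -0.148  0.277] t 12.6
[-0.0709, 0.0131, 0.0361, -0.0537, -0.0249, -0.173]
```

Emit:
{"fn": "move_arm", "kwargs": {
  "deltas": [
    [-0.01, 0.002, 0.005, -0.0067, -0.0031, -0.0216],
    [-0.02, 0.004, 0.01, -0.0134, -0.0062, -0.0432],
    [-0.03, 0.006, 0.015, -0.0201, -0.0093, -0.0649],
    [-0.04, 0.008, 0.02, -0.0268, -0.0125, -0.0865],
    [-0.05, 0.01, 0.025, -0.0336, -0.0156, -0.1081],
    [-0.06, 0.012, 0.03, -0.0403, -0.0187, -0.1298],
    [-0.0709, 0.0131, 0.0361, -0.0537, -0.0249, -0.173],
    [-0.0709, 0.0131, 0.0361, -0.0537, -0.0249, -0.173]
  ]
}}

```text
clock: 13.4
tool_pos: [0.6242, -0.1083, 0.2681]
ee_rot: [-1.953, 1.807, 0.617]
contact_force: [0.6, -0.9, -1.6]
width: 0.0245
grip_force: 69.5
```

```bash
python3 -c "
from g import *
delta((b(-185,-60,280),Tf),(b(-110,-100,120),Tf),(b(-93,-100,90),Tf))"
```

```text
q [-0.41  0.57  0.53  1.85  0.53 -2.15] F [ 0.6 -0.9 -1.6] w 0.0245
now peg-frame [-187.   -59.6  280.5] world [ 0.624 -0.108  0.268] t 13.4
[-0.0025, -0.0005, 0.0007, 0.0, -0.0, -0.0004]
[-0.0964, -0.0503, 0.2006, 0.0, -0.0, -0.0004]
[-0.1176, -0.0503, 0.2381, 0.0, -0.0, -0.0004]
```

Emit:
{"fn": "move_arm", "kwargs": {
  "deltas": [
    [-0.005, -0.01, 0.05, 0, 0, 0],
    [-0.01, -0.02, 0.1, 0, 0, 0],
    [-0.015, -0.04, 0.15, 0, 0, 0],
    [-0.03, -0.05, 0.2, 0, 0, 0],
    [-0.05, -0.05, 0.238, 0, 0, 0],
    [-0.09, -0.05, 0.238, 0, 0, 0],
    [-0.116, -0.0503, 0.238, 0, 0, 0],
    [-0.116, -0.0503, 0.238, 0, 0, 0]
  ]
}}

```text
clock: 14.2
tool_pos: [0.651, 0.0806, 0.1693]
ee_rot: [-1.951, 1.81, 0.61]
contact_force: [-0.1, 0.6, -1.2]
width: 0.0247
grip_force: 69.5
```

```bash
python3 look.py -100 slim; python3 -c "
from g import *
delta((b(-93,-100,90),Tf))"
```

```text
scene 948 tool [ -91.2 -101.3   92.8]
 med n [ 78.8  85.2 111. ] s max [-52.6 -16.5  21.4] y [-120.8  -99.9  -80.9]
((-16.111448287963867, -98.83419799804688), (40.974178314208984, 78.43930053710938), 86.56295013427734)
top 618 tool [ -91.2 -101.3   92.8]
 med n [ 80.7  85.5 111.5] s max [-59.1 -28.1  19. ] y [-122.8 -100.5  -83. ]
((-19.993993759155273, -103.35951232910156), (41.68142318725586, 79.55859375), 89.61702728271484)
q [-0.13  0.46  0.15  1.4   0.59 -1.82] F [-0.7 -0.1 -1.6] w 0.0245
now peg-frame [ -93.9 -101.2   92.9] world [0.651 0.078 0.168] t 14.3
[-0.0011, 0.0015, 0.0036, -0.0008, -0.0006, -0.0009]
```

```bash
cat > eye.py <<'E'
from g import *
st=r.read_state(); t=(st["tool_pos"]-F)@Rp*1000
print("tool",t.round(1))
for n in("scene","top"):
    c=viewer.camera(n)
    q=(cloud(c).reshape(-1,3)-F)@Rp*1000
    a=q[(abs(q[:,1]+100)<45)&(q[:,0]>-34)&(q[:,0]<40)&(abs(q[:,2]-t[2]+7.5)<9)]
    e=a-t
    print(n,len(a),"s99",np.percentile(a[:,0],[98,99,100]).round(1),"n med lo/hi",np.median(a[a[:,0]<-10,2]).round(1),np.median(a[a[:,0]>5,2]).round(1))
    for lo in(-30,-20,-10,0,10):
        k=a[(a[:,0]>=lo)&(a[:,0]<lo+10)]; print("  ",lo,len(k),np.percentile(k[:,1],[2,98]).round(1),np.percentile(k[:,1],[2,98]).mean().round(1)) if len(k)>4 else 0
    im=cv2.resize(c["color"],None,fx=1,fy=1)
    M=proj(c,[F+Rp@(np.array([0,-100,40])/1000),F+Rp@(np.array([0,-100,0])/1000)]); print(M.round(1).tolist())
    cv2.imwrite(f"pics/eye_{n}.png",c["color"])
    u,v=M.mean(0).astype(int); big=cv2.resize(c["color"][max(0,v-40):v+40,u-50:u+50],(400,320),interpolation=cv2.INTER_CUBIC)
    im2=np.hstack([im2,big]) if n=="top" else big
cv2.imwrite("pics/eye.png",im2)
E
python3 eye.py
```

```text
tool [ -93.9 -101.2   92.9]
scene 547 s99 [18.9 19.1 20.2] n med lo/hi 84.7 84.0
   -30 65 [-109.1  -81.3] -95.2
   -20 101 [-111.6  -81.8] -96.7
   -10 46 [-116.4  -81.3] -98.9
   0 96 [-120.   -81.7] -100.9
   10 215 [-121.2  -81.6] -101.4
[[405.4, 347.3], [414.7, 371.7]]
top 340 s99 [17.2 17.4 18.5] n med lo/hi 84.1 83.7
   -30 96 [-121.7  -83.5] -102.6
   -20 21 [-122.6  -83.2] -102.9
   0 94 [-122.6  -83.3] -102.9
   10 91 [-121.7  -83.9] -102.8
[[176.1, 187.1], [169.6, 191.4]]
```

View pics/eye.png

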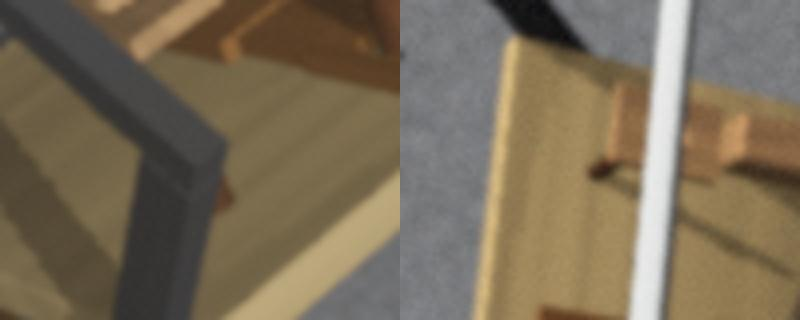

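Emit:
{"fn": "move_arm", "kwargs": {
  "deltas": [
    [-0.01, 0.0028, 0.0, 0, 0, 0],
    [-0.01, 0.0028, 0.01, 0, 0, 0],
    [-0.01, 0.0028, 0.02, 0, 0, 0],
    [-0.01, 0.0028, 0.03, 0, 0, 0],
    [-0.01, 0.0028, 0.036, 0, 0, 0],
    [-0.01, 0.0028, 0.04, 0, 0, 0],
    [-0.01, 0.0028, 0.04, 0, 0, 0],
    [-0.01, 0.0028, 0.04, 0, 0, 0]
  ]
}}

```text
clock: 15.2
tool_pos: [0.6469, 0.1032, 0.146]
ee_rot: [-1.948, 1.813, 0.612]
contact_force: [-0.1, -0.7, -1.4]
width: 0.0247
grip_force: 69.5
```

```bash
python3 eye.py
```

```text
tool [-85.7 -99.1  60.7]
scene 439 s99 [26.7 27.1 28.1] n med lo/hi 52.8 52.0
   -30 57 [-118.6  -78.6] -98.6
   -20 54 [-97.2 -78.6] -87.9
   -10 64 [-95.7 -79.4] -87.5
   0 41 [-102.8  -79.4] -91.1
   10 71 [-107.  -80.] -93.5
[[405.4, 347.3], [414.7, 371.7]]
top 341 s99 [26.3 26.8 27.3] n med lo/hi 56.3 52.0
   -30 12 [-111.9  -89.4] -100.6
   -20 7 [-103.9  -81.6] -92.8
   -10 66 [-120.7  -81.7] -101.2
   0 78 [-121.   -81.7] -101.3
   10 91 [-120.1  -81.3] -100.7
[[176.1, 187.1], [169.6, 191.4]]
```

View pics/eye.png

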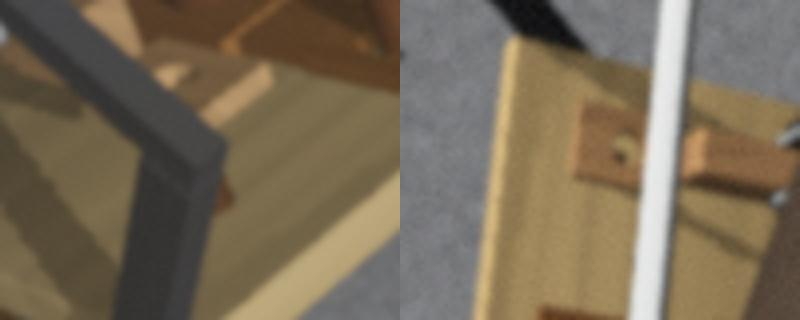

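In the top view (right half) the peg's tip shows inside the eye at about (620,155), so I'm going down.

Emit:
{"fn": "move_arm", "kwargs": {
  "deltas": [
    [0, 0.0006, 0.008, 0, 0, 0],
    [0, 0.0006, 0.014, 0, 0, 0],
    [0, 0.0006, 0.02, 0, 0, 0],
    [0, 0.0006, 0.026, 0, 0, 0],
    [0, 0.0006, 0.032, 0, 0, 0],
    [0, 0.0006, 0.036, 0, 0, 0],
    [0, 0.0006, 0.036, 0, 0, 0]
  ]
}}

```text
clock: 16.0
tool_pos: [0.6449, 0.12, 0.1218]
ee_rot: [-1.948, 1.813, 0.613]
contact_force: [-0.3, -0.8, -1.5]
width: 0.0243
grip_force: 69.5
```

```bash
python3 eye.py
```

```text
tool [-85.9 -98.4  31.2]
scene 386 s99 [26.5 27.3 27.7] n med lo/hi 23.3 22.4
   -30 52 [-118.9  -77.1] -98.0
   -20 17 [-118.3  -78.1] -98.2
   -10 20 [-86.3 -77.5] -81.9
   0 33 [-91.2 -78.8] -85.0
   10 70 [-105.3  -78.1] -91.7
[[405.4, 347.3], [414.7, 371.7]]
top 415 s99 [26.1 26.2 27. ] n med lo/hi 22.4 22.4
   -20 90 [-120.   -80.8] -100.4
   -10 71 [-120.1  -80.6] -100.3
   0 82 [-120.6  -81.3] -101.0
   10 93 [-119.3  -80.7] -100.0
[[176.1, 187.1], [169.6, 191.4]]
```

Emit:
{"fn": "move_arm", "kwargs": {
  "deltas": [
    [0, 0, 0.005, 0, 0, 0],
    [0, 0, 0.01, 0, 0, 0],
    [0, 0, 0.014, 0, 0, 0],
    [0, 0, 0.017, 0, 0, 0],
    [0, 0, 0.017, 0, 0, 0],
    [0, 0, 0.017, 0, 0, 0]
  ]
}}

```text
clock: 16.7
tool_pos: [0.6446, 0.1274, 0.1111]
ee_rot: [-1.948, 1.813, 0.612]
contact_force: [0.6, -0.3, -2.1]
width: 0.0244
grip_force: 69.5
```

```bash
python3 eye.py
```

```text
tool [-85.9 -98.7  18.2]
scene 458 s99 [30.6 34.9 39.6] n med lo/hi 10.3 9.5
   -30 21 [-134.8  -78.4] -106.6
   -20 5 [-78.1 -55.3] -66.7
   -10 33 [-90.5 -70.7] -80.6
   0 58 [-102.9  -78.7] -90.8
   10 110 [-118.9  -78.5] -98.7
[[405.4, 347.3], [414.7, 371.7]]
top 552 s99 [36.6 38.9 39.9] n med lo/hi 9.0 8.1
   -30 52 [-140.   -66.9] -103.5
   -20 92 [-131.2  -61.7] -96.4
   -10 75 [-134.4  -63. ] -98.7
   0 99 [-140.7  -62.4] -101.5
   10 106 [-124.1  -64.1] -94.1
[[176.1, 187.1], [169.6, 191.4]]
```

Within 1–2 mm of the face. Release and retreat along the normal.

Emit:
{"fn": "move_arm", "kwargs": {
  "deltas": [
    [0, 0, 0.001, 0, 0, 0],
    [0, 0, 0.001, 0, 0, 0],
    [0, 0, 0.001, 0, 0, 0],
    [0, 0, 0.001, 0, 0, 0],
    [0, 0, 0.001, 0, 0, 0],
    [0, 0, 0.001, 0, 0, 0]
  ],
  "gripper": 0.3
}}

```text
clock: 17.4
tool_pos: [0.6446, 0.1278, 0.1106]
ee_rot: [-1.948, 1.813, 0.612]
contact_force: [-0.2, -0.3, -0.0]
width: 0.0556
grip_force: 0.0
```

Emit:
{"fn": "move_arm", "kwargs": {
  "deltas": [
    [0, 0, -0.02, 0, 0, 0],
    [0, 0, -0.05, 0, 0, 0],
    [0, 0, -0.1, 0, 0, 0],
    [0, 0, -0.15, 0, 0, 0],
    [0.03, 0, -0.2, 0, 0, 0],
    [0.06, 0, -0.25, 0, 0, 0],
    [0.1, 0, -0.28, 0, 0, 0],
    [0.1, 0, -0.28, 0, 0, 0]
  ]
}}

```text
clock: 18.2
tool_pos: [0.6592, -0.0703, 0.2479]
ee_rot: [-1.943, 1.819, 0.609]
contact_force: [-0.2, 0.9, -0.4]
width: 0.055
grip_force: 0.0
```

```bash
python3 chk.py -100 2; python3 chk.py 100 3; python3 - <<'E'
from g import *
for n in("scene","top"):
    a=dict(np.load(n+"0.npz")); 
    for l in("float","glue_bottle","wax_tin","tape_measure"): 
        d=nets.search_frame(n,l); print(n,l,np.int32(d[0]["rect"]) if d else None)
E
```

```text
scene tongue 294 s [-44.1  22.4] y [-118.9  -96.   -78.5] n 8.3
scene body 387 s [-123.1  -34.4] y [-111.7 -106.5  -86.7] n 34.0
top tongue 319 s [-24.8  22. ] y [-121.   -99.4  -80.7] n 7.9
top body 454 s [-123.1  -37. ] y [-113.1  -98.9  -87. ] n 33.3
scene tongue 557 s [-43.9  22.6] y [ 75.8  94.1 126.6] n 8.4
scene body 828 s [-141.8  -40.2] y [ 76.4  94.6 121.1] n 34.0
top tongue 329 s [-25.7  21.8] y [ 74.7  97.1 123.7] n 7.6
top body 1032 s [-143.1  -40.8] y [ 75.8  98.3 120.6] n 33.4
scene float [387 302 485 343]
scene glue_bottle [247 205 287 270]
scene wax_tin [246 177 280 201]
scene tape_measure [329 287 362 325]
top float [153 227 232 260]
top glue_bottle None
top wax_tin [420 273 453 298]
top tape_measure [263 227 283 247]
```

View pics/chk3top.png

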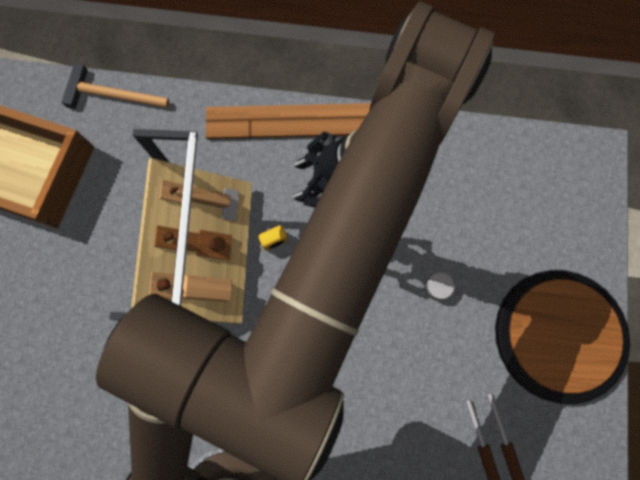

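The top view shows the scraper hanging on the slim peg at (200,195) and the block on the thick peg at (195,287). Both lie flat and straight, and the bystanders haven't moved. Handing in.

```bash
python3 -c "
from cell import r
print(r.hand_in())"
```

```text
the job is handed in; nothing more can be done
None
```

The job is handed in, though the hand-in returned no verdict: in the last camera check the sanding block hung on the thick peg and the scraper on the slim peg, both flat and straight with eyes about 5 mm from the pegs, and the float, bottle, tin and tape measure had not visibly moved.

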